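# Turn the disc tin right way up and lock it in its rack

### The arm

A 6-joint arm with a two-finger parallel gripper is mounted at the origin on the work surface. World frame = base frame: x ahead of the robot, y to its left, z up, the work surface at z = 0. Lengths are in m, angles in rad, forces in N, time in s.
With the tool pointing down it reaches from about 0.375 to 0.9 m from the base axis. Payload 3.1 kg.
Tool frame: the origin (TCP) lies between the finger pads; the fingertips stand 19 mm ahead of it and the grasp point (between the pads) is the TCP (robot.tip_extent is the distance from the TCP to the fingertips, in m); z points along the fingers, y is the line along which they close (so a half turn about z gives the same grasp; the last joint's range is limited). The gripper opens to 85 mm and grips with 20 to 120 N. Pads are 22 mm wide; open, the fingers measure 114 mm over their backs; the gripper's body (76 mm by 85 mm) begins 54 mm behind the grasp point. The pads swing forward as they close: fully open they stand 13 mm farther back than shut.
Start: joints at [-1.315, 0.527, 1.433, -0, 1.181, -0.178], TCP at [0.263, -0.567, 0.25] pointing down, gripper open.
Joint ranges: [-3.08, 3.08], [-0.75, 2.2], [0.22, 2.44], [-1.43, 4.57], [0, 2.65], [-2.85, 2.85]. Speed limits (rad/s): [2.79, 2.79, 3.14, 3.14, 3.14, 3.14].

### API

Orientations are given as [roll, pitch, yaw] about the fixed x, y, z axes, in that order (R = Rz(yaw) Ry(pitch) Rx(roll)).
In Python, from rig import robot gives the robot as it stands.
- The arm moves only by the tool step_arm, never from a script. Its argument "rows" is text: rows parted by semicolons, each of 7 numbers parted by spaces: the shift along the tool's x, y, z in m, then the turn, a rotation vector about the tool's x, y, z in rad, then the opening in per cent of the stroke, from 0 (shut) to 100 (fully open). In form: x y z wx wy wz hand; .... A call has 1 to 20 rows; each row is the pose to reach, as a shift and turn from the pose commanded when the call began, along the tool's axes at that moment; what a row does not reach only later rows make up. A row lasts 1/8 s, in which the tool goes at most 62.5 mm and 10.7 degrees, less where a joint would pass 70% of its speed; a pose out of reach is approached as far as the arm can. A call with a gripper value outside its range is refused whole. The fingers move at their own pace and stop on an object; "grip_force" is the grip in N (left out, the last holds). Time passes only in rows, so rows that repeat a pose let the fingers close. It gives the time, the measured TCP pose, the force, the opening and the grip force at its end, in the units of the state.
- robot.get_obs(): the state, without advancing time (a new reading comes with each control period).
- robot.get_image(name): name is "scene" or "top"; returns the picture (400x640x3 uint8, red, green, blue); there is no depth.
- robot.get_calibration(name): a dict with "fx", "fy", "cx", "cy" (pixels), "R" (3x3) and "t" (3): a world point X has camera coordinates R X + t. Camera axes: x right, y down, z forward; pixel columns grow to the right and rows downward; lengths in m; the calibration is good to about 2 mm. A picture is of the moment at which its call begins. get_calibration takes no time and is no camera call.
- robot.sign_off(): hands the job in; it is judged then, once.
The state is a dict: "clock": time; "joint_pos": joint angles; "dq": joint speeds; "joint_torque": joint torques, N m; "tcp_pos": TCP position; "tcp_rot": TCP orientation; "ft_force": force on the tool from outside, world axes, zero at the start; "torque": the same for the moment, N m; "finger_gap": finger opening in m; "grip_force": force on a finger pad.
Only numpy, scipy, OpenCV 4.12 (cv2) and the standard library are available. Lean on these libraries where they do the work, as an engineer would, in place of code of your own. Each camera call takes 0.05 s, during which the arm holds its last target. There are 200 camera calls.

### The job

The tin of cutting discs was left upside down on the blue stand and its lid is loose. Pinch lid and base together, lift the tin out, turn it over without the lid coming away, and seat it lid up on the sloping green rack, down against its two stop pins. Then let go of it and swing the yellow keeper fully across the tin until its slot takes the second bolt; do not knock over the jar or the spray can.

Things in the scene. Friction and masses are not known exactly. Their poses are not given: they have to be found in the camera images.
- tin_base: Base of the round tin: bare metal, 96 mm diameter, 30 mm high, about 0.24 kg, full of discs. Origin at the centre of its flat underside; z points from underside to lid. It starts upside down on the blue stand: lid against the deck, underside outermost, base z into the slope. Closed, the tin is 33 mm thick along z and 105 mm in diameter.
- tin_lid: Red lid, 105 mm diameter, 16 mm high, top 3 mm, skirt 2.5 mm thick, about 60 g. It slips loosely (2 mm play, no catch) 13 mm over the base. Origin at the centre of its open rim, z from the rim to the flat top; closed, this origin is 17 mm along base z from the base origin and both z axes agree.
- stand_deck: Deck of the fixed blue stand, sloping 45 deg down to the robot's left. Origin on its surface at the seated tin's centre, 100 mm above the table; x downhill, z off the surface, y level. 124 mm wide, x -45 to 62, 8 thick; notch 74 mm wide, open uphill, runs down to x 5 so a finger passes behind the tin. Stop pins 10 thick, 28 high at x 44, y +-37 meet the tin's lid rim; its uphill rim is at x -52.
- dock_deck: Deck of the fixed green rack where the tin goes: slope, axes, origin, notch and stop pins as on the blue stand, but 170 mm wide. Two bolts, 10 mm shank, 18 mm head, 52 mm high, stand at x 0, y +72 (keeper pivot, on the robot's side) and y -72 (taken by the slot). The seated tin has its base origin here, base z along this z.
- keeper (a joint): Angle (rad) of the yellow keeper, a strap 158 x 20 x 4 mm turning on the pivot bolt parallel to the deck, underside 40 mm off it. 0 = fully closed at its stop: strap along deck -y, end slot over the second bolt. Grows swinging uphill: 1.57 points straight uphill, 2.1 is the open stop, leaning to +y; it starts open. Stays where left (friction 0.06 N m, about 1 N at the knob).
- keeper_knob (a point): Centre of the black ball knob, 20 mm diameter, on an 8 mm stem on the keeper, 105 mm from the pivot axis and 75 mm off the deck. In dock_deck axes at keeper angle q: x = -105 sin q, y = 72 - 105 cos q, z = 75 mm.
- jar: Small glass jar, 48 mm diameter, 60 mm high, standing between stand and rack; origin at the centre of its underside, z up.
- spray: Spray can, 56 mm diameter, 150 mm high, standing on the robot's left; origin at the centre of its underside, z up.
Mind the look-alikes: they are no part of the job. Leave any orange look-alike of the part that bears dock_deck alone.

How it is judged:
By the outcome, as a careful person would: the job done as asked, in the order asked, and still so for the second after the job is handed in, with the robot touching nothing.
It also fails if it takes over 67 s, if anything falls off the work surface, if the arm or the gripper's body presses on something with over 40 N, if the wrist force passes 120 N, or if a joint passes its speed limit or range.

## Working session

There is one attempt and no reset: what is moved stays moved. The work goes in short steps, Python scripts to look and compute and a tool call to move; the robot and the scene stay as the last step left them, time stands still between calls to the robot, and variables do not carry over. Pictures are saved under pics/ and viewed, at most 13 in all, crops included, and the job is handed in when it is done.

Besides the shell and the picture viewer there is one more tool, called after "Request:" as name(argument=value, ...), one argument or row to a line, values as JSON. step_arm: Moves the arm, as the interface text tells. Its arguments: {"type":"object","properties":{"rows":{"type":"string"},"grip_force":{"type":"number"}},"required":["rows"]}

```bash
ls; mkdir -p pics; python3 - <<'E'
from rig import robot
import cv2,numpy as np
o=robot.get_obs();print(o)
for n in("scene","top"):
    cv2.imwrite(f"pics/{n}0.png",robot.get_image(n)[:,:,::-1]); c=robot.get_calibration(n);print(n,c)
E
```

```text
pics
{'clock': 0.0, 'joint_pos': array([-1.31549624e+00,  5.28473557e-01,  1.43388436e+00, -1.19608735e-05,
        1.18144260e+00, -1.78468181e-01]), 'dq': array([-0.00166082,  0.00012647, -0.000478  , -0.000186  , -0.00050632,
       -0.00148217]), 'joint_torque': array([-4.19000698e-04, -4.42356670e+01, -1.78024381e+01, -2.64036962e-04,
        8.68424977e-03,  2.18728950e-06]), 'tcp_pos': array([ 0.26255101, -0.56643126,  0.24933477]), 'tcp_rot': array([-3.13941789e+00, -3.81065291e-04,  4.33772402e-01]), 'ft_force': array([ 0.38911948, -0.47152918, -0.30518335]), 'torque': array([-0.00701662,  0.00527615, -0.02233214]), 'grip_force': 0.0, 'finger_gap': 0.08538950336791905}
scene {'fx': 464.1642081615547, 'fy': 464.1642081615547, 'cx': 321.61346325990195, 'cy': 196.4941432665075, 'R': array([[-0.47762004,  0.87846345,  0.01345574],
       [ 0.63554055,  0.35603653, -0.68507387],
       [-0.60660309, -0.31865334, -0.72834933]]), 't': array([ 0.12960125, -0.26741868,  1.37508294])}
top {'fx': 436.9764533120814, 'fy': 436.9764533120814, 'cx': 326.9042236417476, 'cy': 198.74262757609742, 'R': array([[ 0.00607903, -0.99948769, -0.031423  ],
       [-0.99696087, -0.00361707, -0.07781993],
       [ 0.07766641,  0.03180057, -0.9964721 ]]), 't': array([0.12251524, 0.49095857, 1.03318294])}
```

View pics/scene0.png

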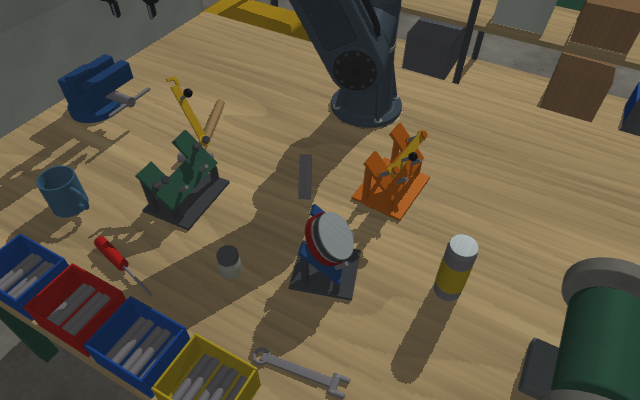

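View pics/top0.png

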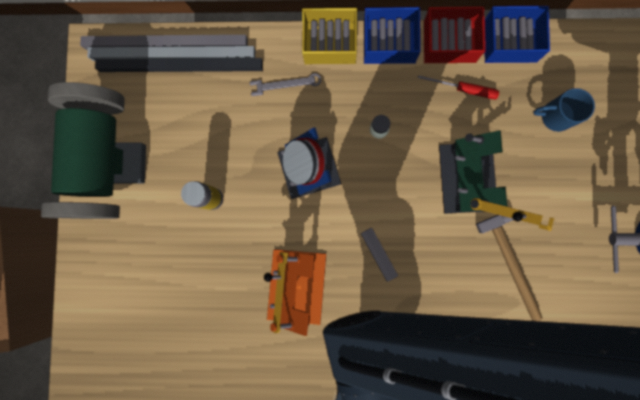

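The green rack is at top (475,172) / scene (185,170). The orange look-alike is at top (297,290) / scene (395,165), and I'll leave it alone. The tin sits on the blue stand at top (303,160) / scene (330,238). The spray can is at top (195,195) and the jar at (380,126). I'll confirm this in one enlarged crop.

```bash
python3 - <<'E'
import cv2,numpy as np
s=cv2.imread("pics/scene0.png");t=cv2.imread("pics/top0.png")
def c(im,x,y,w=100,h=75): return cv2.resize(im[y:y+h,x:x+w],(400,300),interpolation=cv2.INTER_CUBIC)
a=np.vstack([np.hstack([c(s,140,135+20),c(s,280,200,)]),np.hstack([c(t,430,128-5,),c(t,262,122)])])
a=np.clip(a*1.6,0,255).astype(np.uint8)
cv2.imwrite("pics/crop0.png",a)
E
```

```text
(no output)
```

View pics/crop0.png

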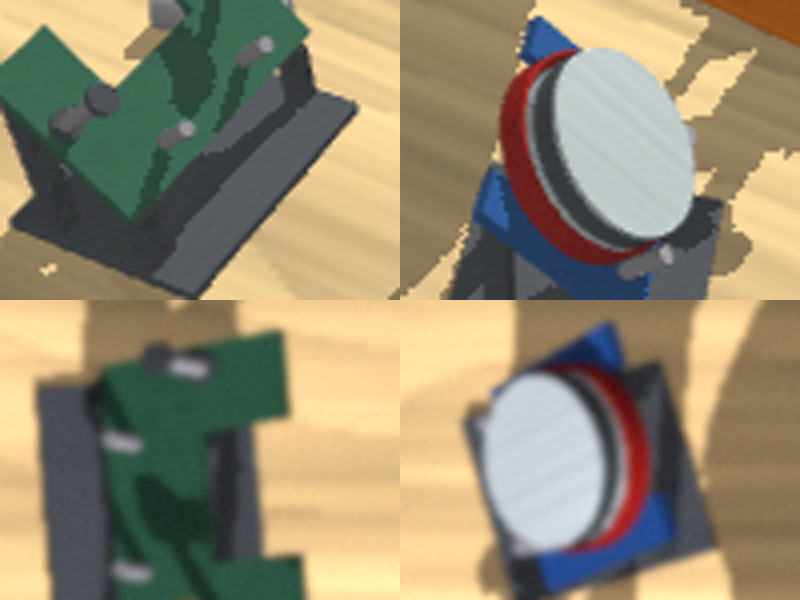

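The crops confirm the green rack: two bolts, notch, bare deck. They also show the upside-down tin on the blue stand, grey underside out. The -y bolt head is at top (467,137) / scene (165,179), and the stop-pin tips are at scene (206,166) and (187,187). Next I'll cast rays onto the known heights.

```bash
cat > h.py <<'E'
import numpy as np, cv2
from rig import robot
from scipy.spatial.transform import Rotation as Ro
C={n:robot.get_calibration(n) for n in("scene","top")}
def ray(n,p):
    c=C[n];d=c["R"].T@np.array([(p[0]-c["cx"])/c["fx"],(p[1]-c["cy"])/c["fy"],1.]);return -c["R"].T@c["t"],d
def onz(n,p,z):
    o,d=ray(n,p);return o+d*(z-o[2])/d[2]
def tri(ps,pt):
    A=[];b=[]
    for n,p in(("scene",ps),("top",pt)):
        o,d=ray(n,p);d=d/np.linalg.norm(d);P=np.eye(3)-np.outer(d,d);A.append(P);b.append(P@o)
    return np.linalg.lstsq(np.vstack(A),np.hstack(b),rcond=None)[0]
def proj(n,X):
    c=C[n];q=c["R"]@X+c["t"];return np.array([c["fx"]*q[0]/q[2]+c["cx"],c["fy"]*q[1]/q[2]+c["cy"]])
def deckR(psi): # columns: x downhill, y, z ; psi=yaw of downhill dir from +y
    s=np.sqrt(.5);return Ro.from_euler('z',psi).as_matrix()@np.array([[0,-1,0],[s,0,s],[-s,0,s]]).T.reshape(3,3).T
E
python3 - <<'E'
from h import *
R0=deckR(0);print(R0)
s=2**-.5
def fit(feats):
    L=[];W=[]
    for n,p,l in feats:
        l=np.array(l)/1000;L.append((R0@l)[:2]);W.append(onz(n,p,.1+(R0@l)[2])[:2])
    L=np.array(L);W=np.array(W);a=L-L.mean(0);b=W-W.mean(0)
    psi=np.arctan2((a[:,0]*b[:,1]-a[:,1]*b[:,0]).sum(),(a*b).sum())
    r=np.array([[np.cos(psi),-np.sin(psi)],[np.sin(psi),np.cos(psi)]])
    o=W.mean(0)-r@L.mean(0);print("o",o,"yaw",psi);print(np.round((W-(o+L@r.T))*1000,1).tolist());return o,psi
print("dock")
fit([("scene",(206.2,166),(44,37,28)),("scene",(186.7,187.3),(44,-37,28)),("top",(456.5,158),(44,-37,28)),("top",(459,190.5),(44,37,28)),
 ("scene",(165.2,179.5),(0,-72,52)),("top",(467.8,137),(0,-72,52)),("top",(500.8,131.5),(-45,-85,0))])
print("stand")
fit([("scene",(346.7,263.7),(44,-37,28)),("top",(315,128.4),(-45,-62,0)),("scene",(301.7,242.3),(-45,-62,0)),("scene",(314.2,204.3),(-45,62,0))])
for n in("scene","top"):
    im=cv2.imread(f"pics/{n}0.png");x,y=(330,238) if n=="scene" else (300,160)
    hsv=cv2.cvtColor(im,cv2.COLOR_BGR2HSV)
    m=((hsv[...,1]<60)&(hsv[...,2]>(120 if n=="scene" else 115))).astype(np.uint8)
    w=np.zeros_like(m);w[y-45:y+45,x-45:x+45]=1;m=cv2.morphologyEx(m*w,cv2.MORPH_OPEN,np.ones((3,3)))
    c=max(cv2.findContours(m,cv2.RETR_EXTERNAL,cv2.CHAIN_APPROX_NONE)[0],key=cv2.contourArea)
    e=cv2.fitEllipse(cv2.convexHull(c));print(n,e,cv2.contourArea(c),np.pi*e[1][0]*e[1][1]/4,onz(n,e[0],.1233))
    if n=="scene":es=e[0]
    else: print(tri(es,e[0]))
print("jar",onz("top",(380,121),.06),onz("scene",(228,253),.06));print("spray",onz("scene",(462,243),.15),onz("top",(195,192),.15))
print("knob",tri((188,93),(518,216)))
E
```

```text
[[ 0.         -1.          0.        ]
 [ 0.70710678  0.          0.70710678]
 [-0.70710678  0.          0.70710678]]
dock
o [ 0.54386293 -0.22236209] yaw 0.03777969696342598
[[-0.4, -1.7], [0.5, 1.1], [-0.7, 1.3], [-0.3, -0.2], [1.2, -0.5], [1.1, 2.0], [-1.4, -2.1]]
stand
o [0.56426865 0.16363249] yaw 0.24373750408997008
[[2.3, 4.2], [3.9, 0.6], [-16.1, -4.3], [9.9, -0.5]]
scene ((335.84820556640625, 234.8933563232422), (30.061349868774414, 49.693763732910156), 155.98497009277344) 1126.5 1173.276171046001 [0.56349574 0.18779927 0.1233    ]
top ((297.2909851074219, 162.38116455078125), (28.13125228881836, 42.431888580322266), 170.6112060546875) 892.0 937.5000703362235 [0.56227317 0.18720853 0.1233    ]
[0.56249786 0.18734366 0.12192582]
jar [6.70773635e-01 1.02624771e-04 6.00000000e-02] [ 0.66383547 -0.00079686  0.06      ]
spray [0.48811254 0.40500046 0.15      ] [0.49375313 0.40321033 0.15      ]
knob [ 0.44216901 -0.24657752  0.22463649]
```

```bash
python3 - <<'E'
from h import *
from scipy.optimize import brentq
for (n,c,a) in (("scene",(335.85,234.9),155.98),("top",(297.3,162.4),170.6)):
    o,d=ray(n,c);v=d/np.linalg.norm(d);X=o+d*(.1228-o[2])/d[2]
    def f(psi):
        nn=deckR(psi)[:,2];m=nn-(nn@v)*v
        u=proj(n,X+.01*m)-proj(n,X);t=np.radians(a);return u[0]*np.sin(t)-u[1]*np.cos(t)
    P=np.linspace(-.6,.9,16);F=[f(p) for p in P]
    print(n,[brentq(f,P[i],P[i+1]) for i in range(15) if F[i]*F[i+1]<0])
def yw(a,b,z):
    u=onz("top",b,z)-onz("top",a,z);return np.arctan2(-u[1],-u[0])
print("stand plate",yw((327,138.2),(341.2,183.2),.008),yw((279.5,152),(292,196),.008))
print("dock plate",yw((439.2,143.5),(442.5,195),.008))
# plate edges by automatic lines: scene stand plate front edge
E
```

```text
scene [0.28897095013293544]
top [0.3440038408026477]
stand plate 0.30729212036493436 0.28830242029737174
dock plate 0.048958080557150355
```

```bash
python3 - <<'E'
from h import *
print([a for a in dir(robot) if not a.startswith('__')],robot.tip_extent)
E
```

```text
['Unreachable', 'get_calibration', 'get_image', 'get_obs', 'sign_off', 'tip_extent'] 0.019
```

Request:
step_arm(
  rows="0 0 -0.05 0 0 0 60; 0 0 -0.1 0 0 0.15 60; 0 0 -0.12 0 0.15 0.3 60; 0 0 -0.12 0.1 0.3 0.3 60; 0 0 -0.12 0.1 0.3 0.3 60",
)

```text
clock: 0.72
tcp_pos: [0.2607, -0.5684, 0.3688]
tcp_rot: [-2.993, -0.278, 0.107]
ft_force: [-0.0, 0.2, -0.7]
finger_gap: 0.0513
grip_force: 0.0
```

```bash
python3 - <<'E'
from rig import robot
o=robot.get_obs();print([np for np in (o['clock'],o['joint_pos'].tolist(),o['tcp_pos'].tolist(),o['tcp_rot'].tolist())])
E
```

```text
[0.725, [-1.4447774204521828, 0.46553807468373853, 1.2427326520222213, 0.27779200850913777, 1.5821411086657735, -0.01905150356338106], [0.26065050523341293, -0.5683544299519189, 0.36883680966548316], [-2.9927111953742243, -0.27797896670301325, 0.10653618281509947]]
```

```bash
cat > kin.py <<'E'
import numpy as np
from scipy.spatial.transform import Rotation as Ro
D=[([-1.31549624e+00,5.28473557e-01,1.43388436e+00,-1.19608735e-05,1.18144260e+00,-1.78468181e-01],[0.26255101,-0.56643126,0.24933477],[-3.13941789e+00,-3.81065291e-04,4.33772402e-01]),
([-1.4447774204521828,0.46553807468373853,1.2427326520222213,0.27779200850913777,1.5821411086657735,-0.01905150356338106],[0.26065050523341293,-0.5683544299519189,0.36883680966548316],[-2.9927111953742243,-0.27797896670301325,0.10653618281509947])]
E_=lambda r:Ro.from_euler('xyz',r)
def rots(q):
    z=lambda a:Ro.from_euler('z',a);y=lambda a:Ro.from_euler('y',a)
    r1=z(q[0]);r2=r1*y(q[1]);r3=r2*y(q[2]);r4=r3*z(q[3]);r5=r4*y(q[4]);r6=r5*z(q[5]);return r1,r2,r3,r4,r5,r6
E
python3 - <<'E'
from kin import *
for q,p,r in D:
    T=rots(q)[5].inv()*E_(r);print(T.as_rotvec())
E
```

```text
[3.75183385e-09 4.74907714e-09 1.57079633e+00]
[-1.84972160e-16  9.24860800e-17  1.57079633e+00]
```

```bash
cat >> kin.py <<'E'
def rows(pos,rot,n,hand,p0=None,r0=None):
    "print n interpolated rows to a world pose (rot: Rotation)"
    from rig import robot
    if p0 is None:
        o=robot.get_obs();p0=o['tcp_pos'];r0=E_(o['tcp_rot'])
    d=r0.inv().apply(np.array(pos)-p0);w=(r0.inv()*rot).as_rotvec()
    print('dist %.3f ang %.1f min rows %.1f'%(np.linalg.norm(d),np.degrees(np.linalg.norm(w)),max(np.linalg.norm(d)/.0625,np.degrees(np.linalg.norm(w))/10.7)))
    if n: print('; '.join(' '.join('%.4g'%round(v,4) for v in list(d*k/n)+list(w*k/n))+' %g'%hand for k in range(1,n+1)))
def cols(x,y,z): return Ro.from_matrix(np.array([x,y,z]).T)
E
python3 - <<'E'
from kin import *
rows([.38,-.35,.48],Ro.from_euler('xyz',[3.14,0,.4]),5,60)
p0=[.38,-.35,.48];r0=Ro.from_euler('xyz',[3.14,0,.4])
rows([.55,-.05,.42],Ro.from_euler('xyz',[-2.6,0,.3]),7,60,p0,r0)
E
```

```text
dist 0.273 ang 23.8 min rows 4.4
0.0334 -0.0424 -0.0074 -0.0215 -0.0594 -0.0541 60; 0.0668 -0.0849 -0.0148 -0.0431 -0.1187 -0.1082 60; 0.1002 -0.1273 -0.0221 -0.0646 -0.1781 -0.1624 60; 0.1336 -0.1698 -0.0295 -0.0861 -0.2374 -0.2165 60; 0.1669 -0.2122 -0.0369 -0.1077 -0.2968 -0.2706 60
dist 0.350 ang 31.6 min rows 5.6
0.0391 -0.03 0.0085 0.0775 0.0039 0.0139 60; 0.0781 -0.0601 0.017 0.1551 0.0077 0.0279 60; 0.1172 -0.0901 0.0256 0.2326 0.0116 0.0418 60; 0.1562 -0.1201 0.0341 0.3101 0.0154 0.0558 60; 0.1953 -0.1502 0.0426 0.3877 0.0193 0.0697 60; 0.2343 -0.1802 0.0511 0.4652 0.0231 0.0836 60; 0.2734 -0.2102 0.0597 0.5427 0.027 0.0976 60
```

Request:
step_arm(
  rows="0.033 -0.042 -0.007 -0.02 -0.06 -0.05 60; 0.067 -0.085 -0.015 -0.04 -0.12 -0.11 60; 0.1 -0.127 -0.022 -0.065 -0.18 -0.16 60; 0.134 -0.17 -0.03 -0.086 -0.24 -0.22 60; 0.167 -0.212 -0.037 -0.11 -0.3 -0.27 60; 0.167 -0.212 -0.037 -0.11 -0.3 -0.27 60; 0.167 -0.212 -0.037 -0.11 -0.3 -0.27 60",
)

```text
clock: 1.6
tcp_pos: [0.3813, -0.3476, 0.4809]
tcp_rot: [3.136, 0.004, 0.405]
ft_force: [-1.1, 0.4, 0.0]
finger_gap: 0.0514
grip_force: 0.0
```

```bash
cat >> kin.py <<'E'
def log():
    from rig import robot
    import json
    o=robot.get_obs();open('log.txt','a').write(json.dumps([o[k].tolist() for k in('joint_pos','tcp_pos','tcp_rot')])+'\n')
    print(o['clock'],o['joint_pos'].round(3),o['tcp_pos'].round(4),o['tcp_rot'].round(3),o['ft_force'].round(1),o['finger_gap'],o['grip_force'])
E
python3 -c "
from kin import *
log()"
```

```text
1.6 [-0.953  0.181  1.339 -0.005  1.617  0.213] [ 0.3813 -0.3476  0.4809] [3.136 0.004 0.405] [-1.1  0.4  0. ] 0.05136200644526634 0.0
```

Request:
step_arm(
  rows="0.039 -0.03 0.008 0.08 0 0.014 60; 0.078 -0.06 0.017 0.155 0 0.03 60; 0.117 -0.09 0.026 0.23 0 0.04 60; 0.156 -0.12 0.034 0.31 0 0.055 60; 0.195 -0.15 0.043 0.39 0 0.07 60; 0.234 -0.18 0.05 0.465 0 0.08 60; 0.273 -0.21 0.06 0.54 0 0.1 60; 0.273 -0.21 0.06 0.54 0 0.1 60; 0.273 -0.21 0.06 0.54 0 0.1 60",
)

```text
clock: 2.72
tcp_pos: [0.5497, -0.0502, 0.4186]
tcp_rot: [-2.608, 0.03, 0.306]
ft_force: [-0.2, 0.7, 0.2]
finger_gap: 0.0514
grip_force: 0.0
```

```bash
python3 - <<'E'
from kin import *
import json
log()
for l in open('log.txt'): D.append(json.loads(l))
A=[];b=[]
for q,p,r in D:
    r1,r2,r3,r4,r5,r6=[x.as_matrix() for x in rots(q)]
    # h, a1, b, a2, L2, a3, L3, b4,a5, L6
    A.append(np.c_[[0,0,1],r1[:,0],r1[:,1],r2[:,0],r2[:,2],r3[:,0],r3[:,2],r4[:,1],r5[:,0],r5[:,2]]);b.append(p)
    print((rots(q)[5].inv()*E_(r)).as_rotvec().round(4))
A=np.vstack(A);b=np.hstack(b)
for keep in ([0,2,4,6,9],[0,1,2,4,6,9],[0,2,4,5,6,9],[0,2,4,6,7,9],[0,2,4,6,8,9],[0,2,4,6,7,8,9],list(range(10))):
    x,res,rk,sv=np.linalg.lstsq(A[:,keep],b,rcond=1e-6);print(keep,x.round(4),'max',abs(A[:,keep]@x-b).max().round(5),sv[-1].round(3))
E
```

```text
2.725 [-0.474  0.418  1.256  0.366  1.86   0.834] [ 0.5497 -0.0502  0.4186] [-2.608  0.03   0.306] [-0.2  0.7  0.2] 0.05139012737898918 0.0
[0.     0.     1.5708]
[-0.      0.      1.5708]
[0.     0.     1.5708]
[0.     0.     1.5708]
[0, 2, 4, 6, 9] [0.2608 0.1143 0.4629 0.4212 0.2563] max 0.00785 0.183
[0, 1, 2, 4, 6, 9] [0.2629 0.011  0.1143 0.4594 0.4117 0.2565] max 0.00795 0.182
[0, 2, 4, 5, 6, 9] [0.2742 0.111  0.588  0.1141 0.3917 0.2777] max 0.0 0.084
[0, 2, 4, 6, 7, 9] [ 0.2651  0.1284  0.4613  0.4222 -0.0146  0.2567] max 0.0082 0.177
[0, 2, 4, 6, 8, 9] [ 0.2649  0.114   0.4585  0.4127 -0.0105  0.2562] max 0.00783 0.181
[0, 2, 4, 6, 7, 8, 9] [ 0.2657  0.1218  0.4593  0.4164 -0.0079 -0.0067  0.2565] max 0.00803 0.146
[0, 1, 2, 3, 4, 5, 6, 7, 8, 9] [ 0.2742 -0.      0.111   0.      0.588   0.1141  0.3917  0.     -0.
  0.2777] max 0.0 0.013
```

```bash
cat >> kin.py <<'E'
from scipy.optimize import least_squares
LO=np.array([-3.08,-.75,.22,-1.43,0,-2.85]);HI=np.array([3.08,2.2,2.44,4.57,2.65,2.85])
T6=Ro.from_rotvec([0,0,np.pi/2])
def fk(q):
    r1,r2,r3,r4,r5,r6=rots(q)
    return np.array([0,0,.2742])+r1.apply([0,.111,0])+r2.apply([0,0,.588])+r3.apply([.1141,0,.3917])+r5.apply([0,0,.2777]),r6*T6
def ik(p,R,seed=None,tries=40):
    rng=np.random.default_rng(0);out=[]
    S=[seed] if seed is not None else [rng.uniform(LO,HI) for _ in range(tries)]
    def f(q):
        a,b=fk(q);return np.r_[a-p,.3*(b.inv()*R).as_rotvec()]
    for s in S:
        r=least_squares(f,np.clip(s,LO+1e-6,HI-1e-6),bounds=(LO,HI),xtol=1e-10,ftol=1e-10)
        if r.cost<1e-8 and not any(np.abs(r.x-o).max()<.02 for o in out): out.append(r.x)
    return out
def deckR(psi):
    s=2**-.5;return Ro.from_euler('z',psi).as_matrix()@np.array([[0,-1,0],[s,0,s],[-s,0,s]])
ST=(np.array([.5697,.1652,.1]),deckR(.30));DK=(np.array([.5439,-.2224,.1]),deckR(.04))
def pose(F,l,flip,tilt=0):
    "TCP pose at local l (mm); tool z downhill; tool y=+deck z, or - if flip"
    o,R=F;s=-1 if flip else 1
    return o+R@(np.array(l)/1000.),cols(s*R[:,1],s*R[:,2],R[:,0])
E
python3 - <<'E'
from kin import *
for nm,F in(("stand",ST),("dock",DK)):
    for fl in(0,1):
        for l in((-26,0,16.5),(-126,0,116)):
            print(nm,fl,l,[q.round(2).tolist() for q in ik(*pose(F,l,fl))])
E
```

```text
stand 0 (-26, 0, 16.5) [[-0.22, 0.8, 1.55, 0.68, 1.32, -2.45]]
stand 0 (-126, 0, 116) [[-0.22, 0.6, 1.48, 0.66, 1.53, -2.28]]
stand 1 (-26, 0, 16.5) [[-0.22, 0.8, 1.55, 0.68, 1.32, 0.69]]
stand 1 (-126, 0, 116) [[-0.22, 0.6, 1.48, 0.66, 1.53, 0.86]]
dock 0 (-26, 0, 16.5) [[-0.82, 0.86, 1.36, 0.48, 1.56, -2.6]]
dock 0 (-126, 0, 116) [[-0.82, 0.69, 1.29, 0.49, 1.78, -2.48]]
dock 1 (-26, 0, 16.5) [[-0.82, 0.86, 1.36, 0.48, 1.56, 0.55]]
dock 1 (-126, 0, 116) [[-0.82, 0.69, 1.29, 0.49, 1.78, 0.66]]
```

```bash
python3 - <<'E'
from kin import *
p,R=pose(ST,(-130,0,16.5),1)
rows(p,R,8,62)
rows(*pose(ST,(-26,0,16.5),1),0,62,p,R)
print(p,R.as_euler('xyz'))
E
```

```text
dist 0.260 ang 14.5 min rows 4.2
0.0112 0.0007 0.0304 0.0315 0.0034 -0.0018 62; 0.0225 0.0014 0.0609 0.0629 0.0069 -0.0035 62; 0.0337 0.0021 0.0913 0.0944 0.0103 -0.0053 62; 0.045 0.0027 0.1217 0.1259 0.0138 -0.0071 62; 0.0562 0.0034 0.1522 0.1573 0.0172 -0.0089 62; 0.0675 0.0041 0.1826 0.1888 0.0207 -0.0106 62; 0.0787 0.0048 0.2131 0.2202 0.0241 -0.0124 62; 0.09 0.0055 0.2435 0.2517 0.0276 -0.0142 62
dist 0.104 ang 0.0 min rows 1.7
[0.59341745 0.08852792 0.20359114] [-2.35619449e+00  2.22044605e-16  3.00000000e-01]
```

Request:
step_arm(
  rows="0.011 0.001 0.03 0.03 0.003 -0.002 62; 0.0225 0.0014 0.061 0.063 0.007 -0.0035 62; 0.034 0.002 0.091 0.094 0.01 -0.005 62; 0.045 0.003 0.122 0.126 0.014 -0.007 62; 0.056 0.0034 0.152 0.157 0.017 -0.009 62; 0.0675 0.004 0.183 0.189 0.021 -0.01 62; 0.079 0.005 0.213 0.22 0.024 -0.012 62; 0.09 0.0055 0.2435 0.252 0.0276 -0.014 62; 0.09 0.0055 0.2435 0.252 0.0276 -0.014 62; 0.09 0.0055 0.2435 0.252 0.0276 -0.014 62",
)

```text
clock: 3.98
tcp_pos: [0.5945, 0.0888, 0.2059]
tcp_rot: [-2.358, -0.003, 0.3]
ft_force: [-0.1, -0.0, -0.4]
finger_gap: 0.0529
grip_force: 0.0
```

```bash
python3 - <<'E'
from kin import *
from h import *
import h,kin
log()
rows(*pose(kin.ST,(-26,0,16.5),1),1,62)
s=robot.get_image("scene")[:,:,::-1];t=robot.get_image("top")[:,:,::-1]
def c(im,x,y,w=100,h=75): return cv2.resize(im[y:y+h,x:x+w],(400,300),interpolation=cv2.INTER_CUBIC)
s=np.ascontiguousarray(s);t=np.ascontiguousarray(t)
a=np.hstack([c(s,280,195),c(t,262,122)])
def mark(l,F,n,off,dx):
    p=proj(n,F[0]+F[1]@(np.array(l)/1000));q=((p-np.array(off))*4).astype(int);cv2.circle(a,(int(q[0]+dx),int(q[1])),3,(0,255,255),1)
for l in((44,37,28),(44,-37,28),(-45,-62,0),(-45,62,0),(0,0,33),(-48,0,33),(0,48,33),(48,0,33),(0,-48,33),(62,-62,0)):
    mark(l,kin.ST,"scene",(280,195),0);mark(l,kin.ST,"top",(262,122),400)
cv2.imwrite("pics/pre.png",np.clip(a*1.5,0,255).astype(np.uint8))
E
```

```text
3.975 [-0.319  0.721  1.441  0.615  1.515  0.741] [0.5945 0.0888 0.2059] [-2.358 -0.003  0.3  ] [-0.1 -0.  -0.4] 0.05294619538275386 0.0
dist 0.106 ang 0.2 min rows 1.7
-0.0013 0.0015 0.1057 0.0014 -0.0023 0.0027 62
```

View pics/pre.png

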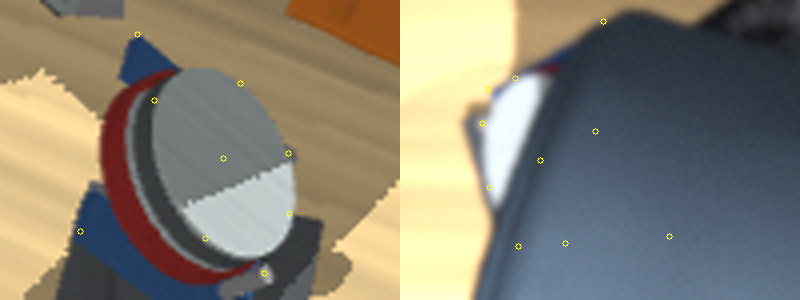

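The scene crop shows the projected stand points lying on the tin rim, the pin tip (264,273) and the deck corner, so the stand pose is good. Now I'll slide the fingers in.

Request:
step_arm(
  rows="0 0 0.03 0 0 0 62; -0.001 0.001 0.06 0 0 0 62; -0.001 0.0015 0.08 0 0 0 62; -0.001 0.0015 0.095 0 0 0 62; -0.001 0.0015 0.106 0 0 0 62; -0.001 0.0015 0.106 0 0 0 62; -0.001 0.0015 0.106 0 0 0 62",
)

```text
clock: 4.95
tcp_pos: [0.5717, 0.1604, 0.1292]
tcp_rot: [-2.356, -0.003, 0.301]
ft_force: [0.2, 0.0, -0.7]
finger_gap: 0.053
grip_force: 0.0
```

Request:
step_arm(
  rows="0 0 0 0 0 0 45; 0 0 0 0 0 0 30; 0 0 0 0 0 0 20; 0 0 0 0 0 0 20; 0 0 0 0 0 0 20; 0 0 0 0 0 0 20",
  grip_force=70,
)

```text
clock: 5.7
tcp_pos: [0.5717, 0.1601, 0.1292]
tcp_rot: [-2.357, -0.003, 0.301]
ft_force: [0.7, -4.4, 3.8]
finger_gap: 0.0326
grip_force: 70.1
```

```bash
python3 - <<'E'
from kin import *
log()
o=E_(__import__('rig').robot.get_obs()['tcp_rot']);print(o.inv().apply([0,0,.2]))
E
```

```text
5.7 [-0.221  0.803  1.551  0.686  1.318  0.685] [0.5717 0.1601 0.1292] [-2.357 -0.003  0.301] [ 0.7 -4.4  3.8] 0.03259886046460113 70.05584120750427
[ 0.00060212 -0.14132179 -0.14151957]
```

Request:
step_arm(
  rows="0 -0.007 -0.007 0 0 0 20; 0 -0.025 -0.025 0 0 0 20; 0 -0.055 -0.055 0 0 0 20; 0 -0.085 -0.085 0 0 0 20; 0 -0.115 -0.115 0 0 0 20; 0 -0.142 -0.142 0 0 0 20; 0 -0.163 -0.163 0 0 0 20; 0 -0.163 -0.163 0 0 0 20",
)

```text
clock: 6.7
tcp_pos: [0.5708, 0.161, 0.3608]
tcp_rot: [-2.358, -0.005, 0.303]
ft_force: [0.6, -0.5, -4.1]
finger_gap: 0.0319
grip_force: 70.0
```

```bash
python3 - <<'E'
from kin import *
log()
from h import *
import kin
a=robot.get_image("scene")[:,:,::-1]
cv2.imwrite("pics/lift.png",np.clip(a*1.3,0,255).astype(np.uint8))
# plan: waypoint over centre, roll j6
q0=robot.get_obs()['joint_pos'];q=q0.copy()
p,R=kin.pose(kin.DK,(-150,0,166.5),0)
print('above dock',p,[x.round(2).tolist() for x in ik(p,R)])
E
```

```text
6.7 [-0.219  0.502  1.389  0.665  1.678  0.971] [0.5708 0.161  0.3608] [-2.358 -0.005  0.303] [ 0.6 -0.5 -4.1] 0.031903815205986424 70.0139844417572
above dock [ 0.54343343 -0.21074207  0.3237993 ] [[-0.8, 0.62, 1.28, 0.51, 1.85, -2.42]]
```

View pics/lift.png

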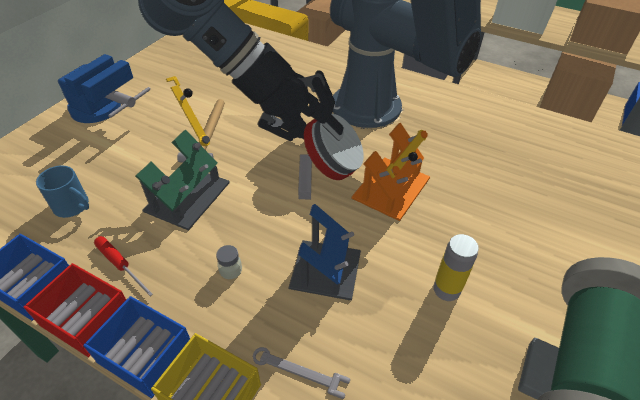

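The lifted tin is closed, with lid and base together at scene (333,150). The jar and spray can are still standing. Now I'll roll it about the tool axis while moving over towards the rack.

```bash
python3 - <<'E'
from kin import *
import kin
from rig import robot
o=robot.get_obs();p0=o['tcp_pos'];r0=E_(o['tcp_rot']);q=o['joint_pos'];t=np.array([.5434,-.2107,.38])
d=r0.inv().apply(t-p0);print(d.round(3))
for k in range(1,19):
    s=min(k/17,1);R=r0*Ro.from_rotvec([0,0,-.18*17*s]);a=ik(p0+(t-p0)*s,R,q)
    print(k,a[0].round(2) if a else None,(np.abs(a[0]-q)*8).max().round(2) if a else '')
    if a:q=a[0]
E
```

```text
[-0.136  0.23  -0.26 ]
1 [-0.25  0.5   1.39  0.65  1.7   0.77] 1.64
2 [-0.29  0.5   1.39  0.64  1.72  0.56] 1.64
3 [-0.32  0.5   1.38  0.62  1.74  0.36] 1.63
4 [-0.36  0.5   1.38  0.61  1.77  0.15] 1.63
5 [-0.39  0.51  1.37  0.59  1.79 -0.05] 1.63
6 [-0.42  0.51  1.36  0.58  1.81 -0.25] 1.62
7 [-0.46  0.52  1.34  0.56  1.84 -0.46] 1.62
8 [-0.49  0.52  1.33  0.55  1.86 -0.66] 1.62
9 [-0.52  0.53  1.31  0.53  1.88 -0.86] 1.61
10 [-0.55  0.54  1.29  0.52  1.91 -1.06] 1.61
11 [-0.58  0.55  1.27  0.5   1.93 -1.26] 1.6
12 [-0.61  0.56  1.25  0.49  1.96 -1.46] 1.6
13 [-0.64  0.57  1.23  0.47  1.98 -1.66] 1.59
14 [-0.66  0.58  1.2   0.46  2.01 -1.86] 1.59
15 [-0.69  0.59  1.17  0.45  2.03 -2.06] 1.58
16 [-0.71  0.61  1.14  0.43  2.06 -2.26] 1.58
17 [-0.74  0.62  1.1   0.42  2.08 -2.45] 1.57
18 [-0.74  0.62  1.1   0.42  2.08 -2.45] 0.0
```

Request:
step_arm(
  rows="-0.008 0.0135 -0.015 0 0 -0.17 20; -0.016 0.027 -0.03 0 0 -0.35 20; -0.024 0.041 -0.046 0 0 -0.53 20; -0.032 0.054 -0.061 0 0 -0.71 20; -0.04 0.068 -0.076 0 0 -0.89 20; -0.048 0.081 -0.092 0 0 -1.07 20; -0.056 0.095 -0.107 0 0 -1.25 20; -0.064 0.108 -0.122 0 0 -1.43 20; -0.072 0.122 -0.138 0 0 -1.61 20; -0.08 0.135 -0.153 0 0 -1.79 20; -0.088 0.149 -0.168 0 0 -1.97 20; -0.096 0.162 -0.184 0 0 -2.15 20; -0.104 0.176 -0.199 0 0 -2.33 20; -0.112 0.19 -0.214 0 0 -2.51 20; -0.12 0.203 -0.23 0 0 -2.69 20; -0.128 0.217 -0.245 0 0 -2.87 20; -0.136 0.23 -0.26 0 0 -3.05 20; -0.136 0.23 -0.26 0 0 -3.05 20; -0.136 0.23 -0.26 0 0 -3.05 20",
)

```text
clock: 9.12
tcp_pos: [0.5436, -0.2099, 0.3786]
tcp_rot: [2.355, -0.066, -2.906]
ft_force: [-0.6, 0.6, -4.5]
finger_gap: 0.0318
grip_force: 70.4
```

```bash
python3 - <<'E'
from kin import *
import kin
from h import *
log()
rows(*kin.pose(kin.DK,(-120,0,106.5),0),6,20)
# tin in hand: find lid (red) and pose
for n in("scene","top"):
    im=np.ascontiguousarray(robot.get_image(n)[:,:,::-1]);cv2.imwrite(f"pics/turn_{n}.png",im)
    h_=cv2.cvtColor(im,cv2.COLOR_BGR2HSV);m=(((h_[...,0]<8)|(h_[...,0]>172))&(h_[...,1]>120)&(h_[...,2]>50)).astype(np.uint8)
    cs=sorted(cv2.findContours(m,cv2.RETR_EXTERNAL,cv2.CHAIN_APPROX_NONE)[0],key=cv2.contourArea)[-3:]
    for c in cs: print(n,cv2.contourArea(c),cv2.boundingRect(c))
o=robot.get_obs();R=E_(o['tcp_rot']).as_matrix()
c=o['tcp_pos']+R@np.array([0,-.0165,.026]);print('lid top centre predicted',c,proj("scene",c),proj("top",c))
E
```

```text
9.125 [-0.739  0.627  1.106  0.425  2.083 -2.439] [ 0.5436 -0.2099  0.3786] [ 2.355 -0.066 -2.906] [-0.6  0.6 -4.5] 0.03179900306567823 70.42334318161011
dist 0.120 ang 11.8 min rows 1.9
-0.0006 -0.0165 0.0114 -0.0008 -0.0308 0.0153 20; -0.0011 -0.0331 0.0228 -0.0017 -0.0616 0.0306 20; -0.0017 -0.0496 0.0342 -0.0025 -0.0924 0.046 20; -0.0022 -0.0661 0.0456 -0.0034 -0.1232 0.0613 20; -0.0028 -0.0827 0.057 -0.0042 -0.154 0.0766 20; -0.0033 -0.0992 0.0683 -0.005 -0.1848 0.0919 20
scene 465.0 (94, 236, 34, 35)
scene 2002.0 (134, 33, 59, 56)
scene 4776.0 (24, 263, 102, 94)
top 386.0 (457, 82, 42, 18)
top 2516.0 (481, 122, 69, 66)
top 3218.5 (424, 6, 62, 57)
lid top centre predicted [ 0.54021849 -0.20356203  0.34946589] [157.89162651  68.79424559] [519.95329742 153.81132695]
```

Request:
step_arm(
  rows="0 -0.0165 0.0114 0 -0.03 0.015 20; -0.001 -0.033 0.023 0 -0.06 0.03 20; -0.002 -0.05 0.034 -0.002 -0.092 0.046 20; -0.002 -0.066 0.046 -0.003 -0.123 0.061 20; -0.003 -0.083 0.057 -0.004 -0.154 0.077 20; -0.003 -0.099 0.068 -0.005 -0.185 0.092 20; -0.003 -0.099 0.068 -0.005 -0.185 0.092 20; -0.003 -0.099 0.068 -0.005 -0.185 0.092 20",
)

```text
clock: 10.22
tcp_pos: [0.5451, -0.2328, 0.263]
tcp_rot: [2.359, 0.004, -3.1]
ft_force: [-0.7, -0.2, -3.0]
finger_gap: 0.0323
grip_force: 70.3
```

```bash
cat > v.py <<'E'
from h import *
import kin,sys
def local():
    o=robot.get_obs();l=kin.DK[1].T@(o['tcp_pos']-kin.DK[0]);print('dock-local TCP mm',(l*1000).round(1),'F dock',(kin.DK[1].T@o['ft_force']).round(1))
def view(name,boxes,sc,marks=()):
    t=[]
    for n,x,y,w,h in boxes:
        im=np.ascontiguousarray(robot.get_image(n)[:,:,::-1])
        a=cv2.resize(im[y:y+h,x:x+w],None,fx=sc,fy=sc,interpolation=cv2.INTER_CUBIC)
        for l in marks:
            q=(proj(n,kin.DK[0]+kin.DK[1]@(np.array(l)/1000))-[x,y])*sc+sc/2;cv2.circle(a,(int(q[0]),int(q[1])),3,(0,255,255),1)
        t.append(np.clip(a*1.5,0,255).astype(np.uint8))
    cv2.imwrite(f"pics/{name}.png",np.hstack(t))
E
python3 - <<'E'
from v import *
kin.log();local()
view("pre_dock",[("scene",120,70,130,150),("top",420,100,130,150)],3,[(44,37,28),(44,-37,28),(0,-72,52),(0,72,52),(-45,-85,0),(-45,85,0),(62,-85,0)])
kin.rows(*kin.pose(kin.DK,(-36,0,22),0),1,20)
E
```

```text
10.225 [-0.819  0.701  1.29   0.49   1.77  -2.491] [ 0.5451 -0.2328  0.263 ] [ 2.359  0.004 -3.1  ] [-0.7 -0.2 -3. ] 0.03233073847757903 70.27384757995605
dock-local TCP mm [-122.6   -0.8  107.8] F dock [ 2.   0.7 -2.2]
dist 0.122 ang 0.4 min rows 2.0
0.0015 -0.0855 0.0873 -0.0037 0.002 0.0048 20
```

View pics/pre_dock.png

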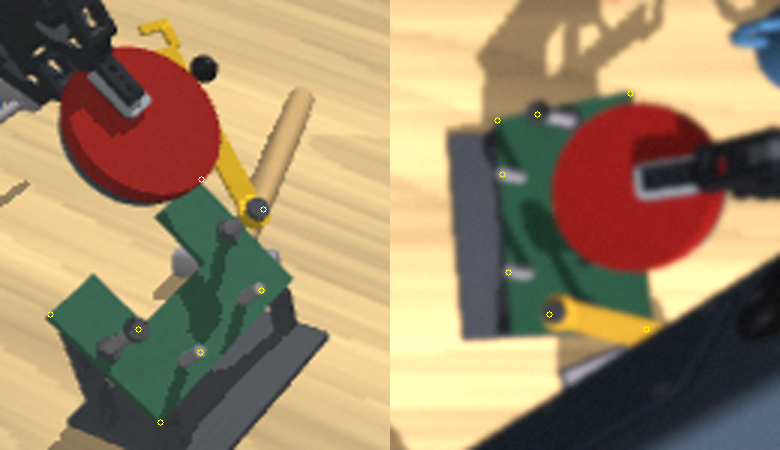

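The red lid is up at crop (140,125), and the projected marks fall on the pins, both bolts and the deck corners. The keeper is open. Descending now.

Request:
step_arm(
  rows="0 -0.018 0.018 0 0 0.001 20; 0 -0.038 0.039 -0.002 0 0.002 20; 0.001 -0.055 0.056 -0.002 0 0.004 20; 0.001 -0.07 0.072 -0.003 0 0.005 20; 0.001 -0.08 0.082 -0.004 0.002 0.005 20; 0.0015 -0.0855 0.0873 -0.004 0.002 0.005 20; 0.0015 -0.0855 0.0873 -0.004 0.002 0.005 20; 0.0015 -0.0855 0.0873 -0.004 0.002 0.005 20",
)

```text
clock: 11.32
tcp_pos: [0.5439, -0.2326, 0.1407]
tcp_rot: [2.355, -0.0, -3.103]
ft_force: [0.5, -0.2, -4.2]
finger_gap: 0.032
grip_force: 70.3
```

```bash
python3 - <<'E'
from v import *
kin.log();local()
E
```

```text
11.325 [-0.821  0.852  1.355  0.48   1.582 -2.588] [ 0.5439 -0.2326  0.1407] [ 2.355 -0.    -3.103] [ 0.5 -0.2 -4.2] 0.032020948183140226 70.2838397026062
dock-local TCP mm [-36.    0.4  21.5] F dock [ 2.8 -0.5 -3.1]
```

Request:
step_arm(
  rows="0 -0.002 0.002 0 0 0 20; 0 -0.0035 0.003 0 0 0 20; 0 -0.0045 0.003 0 0 0 20; 0 -0.0045 0.003 0 0 0 20",
)

```text
clock: 11.82
tcp_pos: [0.5436, -0.2334, 0.1347]
tcp_rot: [2.355, -0.001, -3.103]
ft_force: [-0.2, 0.6, -3.7]
finger_gap: 0.0325
grip_force: 70.3
```

```bash
python3 - <<'E'
from v import *
kin.log();local()
E
```

```text
11.825 [-0.822  0.861  1.355  0.479  1.576 -2.593] [ 0.5436 -0.2334  0.1347] [ 2.355e+00 -1.000e-03 -3.103e+00] [-0.2  0.6 -3.7] 0.03245739052005546 70.29077410697937
dock-local TCP mm [-32.3   0.7  16.7] F dock [ 3.   0.2 -2.2]
```

Request:
step_arm(
  rows="0 -0.001 0.001 0 0 0 20; 0 -0.002 0.002 0 0 0 20; 0 -0.002 0.002 0 0 0 20",
)

```text
clock: 12.2
tcp_pos: [0.5437, -0.2324, 0.1331]
tcp_rot: [2.352, -0.0, -3.102]
ft_force: [-0.8, 3.5, 4.5]
finger_gap: 0.0322
grip_force: 70.6
```

```bash
python3 - <<'E'
from v import *
kin.log();local()
E
```

```text
12.2 [-0.821  0.864  1.356  0.481  1.575 -2.595] [ 0.5437 -0.2324  0.1331] [ 2.352 -0.    -3.102] [-0.8  3.5  4.5] 0.03221204763385599 70.56150555610657
dock-local TCP mm [-30.4   0.6  16.3] F dock [-0.7  0.7  5.6]
```

Request:
step_arm(
  rows="0 0.001 0.001 0 0 0 20; 0 0.001 0.002 0 0 0 20; 0 0.001 0.003 0 0 0 20; 0 0.001 0.003 0 0 0 20",
)

```text
clock: 12.7
tcp_pos: [0.5438, -0.2304, 0.1312]
tcp_rot: [2.354, -0.0, -3.102]
ft_force: [1.9, 1.7, 6.1]
finger_gap: 0.0321
grip_force: 70.9
```

```bash
python3 - <<'E'
from v import *
kin.log();local()
E
```

```text
12.7 [-0.819  0.864  1.361  0.482  1.567 -2.596] [ 0.5438 -0.2304  0.1312] [ 2.354 -0.    -3.102] [1.9 1.7 6.1] 0.03209847482308685 70.87026357650757
dock-local TCP mm [-27.7   0.5  16.4] F dock [-3.2 -2.   5.4]
```

Request:
step_arm(
  rows="0 0.0002 0.001 0 0 0 20; 0 0.0002 0.002 0 0 0 20; 0 0.0002 0.003 0 0 0 20; 0 0.0002 0.003 0 0 0 20",
)

```text
clock: 13.2
tcp_pos: [0.5439, -0.2302, 0.131]
tcp_rot: [2.356, 0.001, -3.103]
ft_force: [-0.8, -4.6, 14.1]
finger_gap: 0.0324
grip_force: 72.0
```

```bash
python3 - <<'E'
from v import *
kin.log();local()
E
```

```text
13.2 [-0.818  0.863  1.362  0.482  1.564 -2.596] [ 0.5439 -0.2302  0.131 ] [ 2.356e+00  1.000e-03 -3.103e+00] [-0.8 -4.6 14.1] 0.03235091802859029 72.0383620262146
dock-local TCP mm [-27.4   0.3  16.4] F dock [-13.2   1.    6.8]
```

Request:
step_arm(
  rows="0 0 0 0 0 0 30; 0 0 0 0 0 0 45; 0 0 0 0 0 0 60; 0 0 0 0 0 0 62; 0 0 0 0 0 0 62",
)

```text
clock: 13.82
tcp_pos: [0.5433, -0.2282, 0.1279]
tcp_rot: [2.354, -0.002, -3.103]
ft_force: [0.5, -0.2, 0.4]
finger_gap: 0.0531
grip_force: 0.0
```

```bash
python3 - <<'E'
from v import *
kin.log();local()
E
```

```text
13.825 [-0.817  0.867  1.366  0.482  1.559 -2.596] [ 0.5433 -0.2282  0.1279] [ 2.354e+00 -2.000e-03 -3.103e+00] [ 0.5 -0.2  0.4] 0.05312643191572915 0.0
dock-local TCP mm [-23.8   0.9  15.7] F dock [-0.4 -0.5  0.2]
```

Request:
step_arm(
  rows="0 0 -0.01 0 0 0 62; 0 0 -0.03 0 0 0 62; 0 0 -0.06 0 0 0 62; 0 0 -0.1 0 0 0 62; 0 0 -0.14 0 0 0 62; 0 0 -0.14 0 0 0 62",
)

```text
clock: 14.58
tcp_pos: [0.5481, -0.3307, 0.2296]
tcp_rot: [2.361, 0.003, -3.105]
ft_force: [-0.6, 0.1, -0.2]
finger_gap: 0.0531
grip_force: 0.0
```

```bash
python3 - <<'E'
from v import *
kin.log();local()
view("seated",[("scene",120,70,130,150),("top",420,100,130,150)],3,[(0,0,33),(52.5,0,33),(-52.5,0,33),(0,52.5,33),(0,-52.5,33)]+[(-105*np.sin(q),72-105*np.cos(q),75) for q in(2.1,1.57)])
E
```

```text
14.575 [-0.905  0.824  1.113  0.448  1.85  -2.534] [ 0.5481 -0.3307  0.2296] [ 2.361e+00  3.000e-03 -3.105e+00] [-0.6  0.1 -0.2] 0.05311471761552386 0.0
dock-local TCP mm [-1.683e+02  1.000e-01  1.500e+01] F dock [ 0.2  0.6 -0. ]
```

View pics/seated.png

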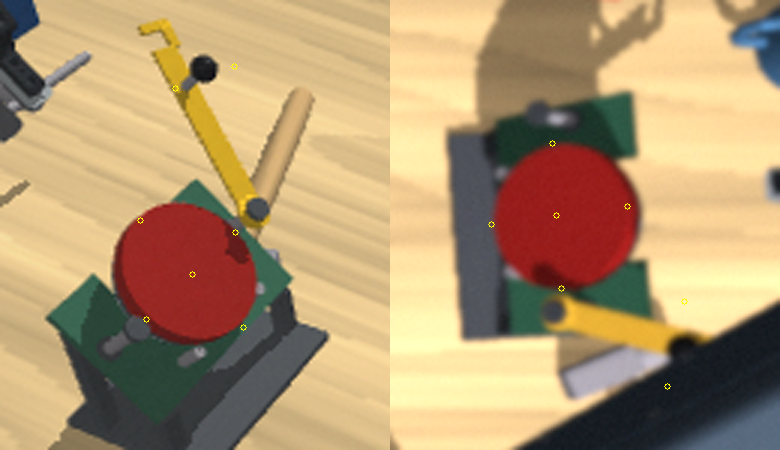

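The tin stands lid up between the bolts, centred near scene crop (186,273). I'll check how well it sits against the pins by comparing red mask extents with the projected rim.

```bash
cat > seat.py <<'E'
from v import *
def seat():
    t=np.linspace(0,2*np.pi,180);A=[];b=[]
    for n,(x,y,w,h) in (("scene",(120,100,110,120)),("top",(425,105,85,100))):
        im=np.ascontiguousarray(robot.get_image(n)[:,:,::-1]);H=cv2.cvtColor(im,cv2.COLOR_BGR2HSV)
        m=(((H[...,0]<10)|(H[...,0]>170))&(H[...,1]>130)&(H[...,2]>40)).astype(np.uint8)
        k=np.zeros_like(m);k[y:y+h,x:x+w]=1;c=max(cv2.findContours(m*k,cv2.RETR_EXTERNAL,cv2.CHAIN_APPROX_NONE)[0],key=cv2.contourArea)[:,0,:].astype(float)
        def pts(dx,dy): return np.array([proj(n,kin.DK[0]+kin.DK[1]@(np.array([dx+52.5*np.cos(a),dy+52.5*np.sin(a),z])/1000)) for a in t for z in(17,33)])
        P=pts(0,0);Jx=(pts(1,0)-P).mean(0);Jy=(pts(0,1)-P).mean(0)
        r=[]
        for a in np.linspace(0,2*np.pi,16,endpoint=False):
            u=np.array([np.cos(a),np.sin(a)]);e=(c@u).max()+.5*0-(P@u).max();r.append(e);A.append([u@Jx,u@Jy]+[1 if n=="scene" else 0,1 if n=="top" else 0]);b.append(e)
        print(n,np.round(r,1))
        A_=np.array(A[-16:]);A_=np.c_[A_[:,:2],np.ones(16)];print(' dx dy grow',np.linalg.lstsq(A_,np.array(b[-16:]),rcond=None)[0].round(2))
    print('both',np.linalg.lstsq(np.array(A),np.array(b),rcond=None)[0].round(2))
if __name__=="__main__": seat()
E
python3 seat.py
```

```text
scene [-1.7 -1.3 -1.5 -2.  -2.1 -1.8 -2.  -1.  -0.8  0.1  0.6  1.4  1.4  0.7
 -0.  -0.4]
 dx dy grow [-2.79  2.33 -0.64]
top [-0.2  0.8  0.4 -0.   0.1 -0.1 -1.1 -0.6 -1.6 -0.6 -0.5 -0.4 -0.9 -0.3
 -0.4 -0.5]
 dx dy grow [-1.12  0.74 -0.37]
both [-2.04  1.46 -0.64 -0.37]
```

Within measurement error it may sit about 2 mm uphill. I'll nudge it gently downhill with shut fingers to make sure.

Request:
step_arm(
  rows="0 0.004 0.03 0 0 0 0; 0 0.007 0.06 0 0 0 0; 0 0.007 0.08 0 0 0 0; 0 0.007 0.086 0 0 0 0; 0 0.007 0.09 0 0 0 0; 0 0.007 0.0925 0 0 0 0; 0 0.007 0.094 0 0 0 0",
  grip_force=20,
)

```text
clock: 15.65
tcp_pos: [0.5455, -0.2573, 0.1671]
tcp_rot: [2.357, 0.002, -3.104]
ft_force: [2.5, -4.6, 6.5]
finger_gap: -0.0002
grip_force: 4.0
```

```bash
python3 - <<'E'
from v import *
kin.log();local()
E
```

```text
15.65 [-0.843  0.834  1.299  0.469  1.654 -2.572] [ 0.5455 -0.2573  0.1671] [ 2.357e+00  2.000e-03 -3.104e+00] [ 2.5 -4.6  6.5] -0.00017205110135074363 4.03018050303217
dock-local TCP mm [-72.2  -0.2  22.7] F dock [-7.9 -2.3  1.3]
```

Request:
step_arm(
  rows="0 0 0.001 0 0 0 0; 0 0 0.002 0 0 0 0; 0 0 0.002 0 0 0 0",
)

```text
clock: 16.02
tcp_pos: [0.5463, -0.2571, 0.1669]
tcp_rot: [2.359, 0.005, -3.105]
ft_force: [1.9, -5.2, 8.1]
finger_gap: -0.0001
grip_force: 4.8
```

```bash
python3 - <<'E'
from v import *
kin.log();local()
kin.rows(*kin.pose(kin.DK,(-180,0,60),0),0,0)
E
```

```text
16.025 [-0.843  0.834  1.3    0.471  1.65  -2.573] [ 0.5463 -0.2571  0.1669] [ 2.359  0.005 -3.105] [ 1.9 -5.2  8.1] -0.0001420123338301021 4.801747502933722
dock-local TCP mm [-71.9  -1.   22.8] F dock [-9.5 -1.6  2. ]
dist 0.114 ang 0.4 min rows 1.8
```

Request:
step_arm(
  rows="0 0 -0.03 0 0 0 0; 0 0.01 -0.07 0 0 0 10; 0 0.05 -0.1 0 0 0 20; 0 0.09 -0.1 0 0 0 30; 0 0.13 -0.1 0 0 0 45; 0 0.13 -0.1 0 0 0 45; 0 0.13 -0.1 0 0 0 45",
)

```text
clock: 16.9
tcp_pos: [0.5437, -0.234, 0.3265]
tcp_rot: [2.355, -0.002, -3.103]
ft_force: [0.3, 0.1, 0.2]
finger_gap: 0.0384
grip_force: 0.0
```

```bash
cat > knob.py <<'E'
from v import *
def knob():
    c={}
    for n,(x,y,w,h) in (("scene",(150,70,90,110)),("top",(430,110,110,120))):
        im=robot.get_image(n);m=(im.max(2)<38).astype(np.uint8)
        k=np.zeros_like(m);k[y:y+h,x:x+w]=1
        for q in cv2.findContours(cv2.morphologyEx(m*k,cv2.MORPH_OPEN,np.ones((2,2))),cv2.RETR_EXTERNAL,cv2.CHAIN_APPROX_NONE)[0]:
            a=cv2.contourArea(q)
            if 15<a<220: print(n,a,np.round(cv2.minEnclosingCircle(q),1) if 0 else (np.round(cv2.minEnclosingCircle(q)[0],1),round(cv2.minEnclosingCircle(q)[1],1)))
def kq(ps,pt):
    X=tri(ps,pt);l=kin.DK[1].T@(X-kin.DK[0])*1000;print('knob',X.round(4),'local',l.round(1),'q',np.arctan2(-l[0],72-l[1]).round(3),'r',np.hypot(l[0],72-l[1]).round(1))
def kl(q): return np.array([-105*np.sin(q),72-105*np.cos(q),75])
E
python3 - <<'E'
from knob import *
kin.log();local();knob();kq((187.7,92.7),(518,215.7))
from kin import *
for ax in (1,-1):
  for tilt in(0,.4,.785):   # tilt of tool z from down towards -deck z (i.e. toward world -y)
    z=Ro.from_euler('z',.04).apply([0,-np.sin(tilt),-np.cos(tilt)]);y=ax*kin.DK[1][:,1]*1.;x=np.cross(y,z)
    print(ax,tilt,[[s.round(2).tolist() for s in ik(kin.DK[0]+kin.DK[1]@(kl(q)/1000),cols(x,y,z),tries=15)] for q in(1.85,1,0)])
E
```

```text
16.9 [-0.822  0.637  1.232  0.505  1.882 -2.427] [ 0.5437 -0.234   0.3265] [ 2.355e+00 -2.000e-03 -3.103e+00] [0.3 0.1 0.2] 0.03835665946215954 0.0
dock-local TCP mm [-168.4    0.7  151.9] F dock [-0.1 -0.3  0.2]
scene 41.0 (array([188.5,  93.5]), 4.3)
scene 20.0 (array([156. ,  71.5]), 4.0)
top 17.0 (array([458.5, 207.5]), 3.5)
top 123.5 (array([530., 152.]), 11.2)
knob [ 0.4428 -0.2463  0.2258] local [-103.   102.    74.9] q 1.854 r 107.3
1 0 [[[-0.72, 0.41, 1.75, 0.0, 0.98, 2.38]], [[-0.61, 0.51, 1.59, 0.0, 1.05, 2.49]], [[-0.47, 0.62, 1.59, -0.0, 0.94, 2.63]]]
1 0.4 [[], [], []]
1 0.785 [[[-0.37, 0.47, 1.99, -1.24, 0.76, -2.56]], [[-0.28, 0.57, 1.79, -1.1, 0.85, -2.67]], [[-0.15, 0.71, 1.71, -1.08, 0.9, -2.54]]]
-1 0 [[[-0.72, 0.41, 1.75, -0.0, 0.98, -0.76]], [[-0.61, 0.51, 1.59, -0.0, 1.05, -0.65]], [[-0.47, 0.62, 1.59, -0.0, 0.94, -0.51]]]
-1 0.4 [[[-0.55, 0.38, 1.89, -0.52, 0.71, -0.21]], [[-0.44, 0.49, 1.71, -0.49, 0.82, -0.16]], [[-0.3, 0.62, 1.67, -0.54, 0.79, 0.03]]]
-1 0.785 [[[-0.37, 0.47, 1.99, -1.24, 0.76, 0.58]], [[-0.28, 0.57, 1.79, -1.1, 0.85, 0.47]], [[-0.15, 0.71, 1.71, -1.08, 0.9, 0.6]]]
```

```bash
python3 - <<'E'
from knob import *
from kin import *
import kin
z=np.array([0,0,-1.]);y=-kin.DK[1][:,1];G=cols(np.cross(y,z),y,z)
K=kin.DK[0]+kin.DK[1]@(np.array([-102,101.5,75])/1000);print(K,G.as_euler('xyz'))
o=robot.get_obs();p0=o['tcp_pos'];r0=E_(o['tcp_rot']);q=o['joint_pos'];t=K+[0,0,.1]
w=(r0.inv()*G).as_rotvec();n=12
for k in range(1,n+1):
    a=ik(p0+(t-p0)*k/n,r0*Ro.from_rotvec(w*k/n),q);print(k,a[0].round(2) if a else None,(np.abs(a[0]-q)*8).max().round(2) if a else '')
    if a:q=a[0]
rows(t,G,n,45)
E
```

```text
[ 0.44324466 -0.24553553  0.2251579 ] [3.14159265 0.         1.61079633]
1 [-0.84  0.6   1.29  0.5   1.8  -2.32] 0.84
2 [-0.85  0.55  1.34  0.48  1.73 -2.21] 0.86
3 [-0.86  0.51  1.39  0.47  1.65 -2.1 ] 0.9
4 [-0.86  0.47  1.44  0.44  1.58 -1.98] 0.94
5 [-0.86  0.43  1.48  0.41  1.51 -1.86] 0.99
6 [-0.85  0.4   1.51  0.38  1.45 -1.73] 1.05
7 [-0.84  0.37  1.54  0.33  1.39 -1.59] 1.12
8 [-0.82  0.34  1.57  0.28  1.34 -1.44] 1.19
9 [-0.8   0.31  1.59  0.22  1.3  -1.28] 1.27
10 [-0.78  0.3   1.61  0.15  1.26 -1.11] 1.33
11 [-0.75  0.29  1.62  0.08  1.24 -0.94] 1.38
12 [-0.73  0.28  1.63  0.    1.24 -0.77] 1.41
dist 0.101 ang 98.3 min rows 9.2
0.0084 -0.0005 -0.0004 0.0512 -0.0514 0.1232 45; 0.0168 -0.001 -0.0008 0.1023 -0.1029 0.2464 45; 0.0252 -0.0015 -0.0012 0.1535 -0.1543 0.3696 45; 0.0336 -0.002 -0.0015 0.2047 -0.2057 0.4928 45; 0.042 -0.0024 -0.0019 0.2559 -0.2572 0.616 45; 0.0503 -0.0029 -0.0023 0.307 -0.3086 0.7392 45; 0.0587 -0.0034 -0.0027 0.3582 -0.36 0.8624 45; 0.0671 -0.0039 -0.0031 0.4094 -0.4115 0.9856 45; 0.0755 -0.0044 -0.0035 0.4606 -0.4629 1.109 45; 0.0839 -0.0049 -0.0039 0.5117 -0.5143 1.232 45; 0.0923 -0.0054 -0.0042 0.5629 -0.5658 1.355 45; 0.1007 -0.0059 -0.0046 0.6141 -0.6172 1.478 45
```

Request:
step_arm(
  rows="0.0084 0 0 0.051 -0.051 0.123 45; 0.017 -0.001 -0.001 0.102 -0.103 0.246 45; 0.025 -0.0015 -0.001 0.154 -0.154 0.37 45; 0.034 -0.002 -0.0015 0.205 -0.206 0.493 45; 0.042 -0.0024 -0.002 0.256 -0.257 0.616 45; 0.05 -0.003 -0.002 0.307 -0.309 0.739 45; 0.059 -0.0034 -0.003 0.358 -0.36 0.862 45; 0.067 -0.004 -0.003 0.409 -0.411 0.986 45; 0.0755 -0.0044 -0.0035 0.461 -0.463 1.109 45; 0.084 -0.005 -0.004 0.512 -0.514 1.232 45; 0.092 -0.0054 -0.004 0.563 -0.566 1.355 45; 0.1007 -0.006 -0.0046 0.614 -0.617 1.478 45; 0.1007 -0.006 -0.0046 0.614 -0.617 1.478 45; 0.1007 -0.006 -0.0046 0.614 -0.617 1.478 45",
)

```text
clock: 18.75
tcp_pos: [0.4437, -0.2454, 0.3257]
tcp_rot: [3.14, -0.001, 1.613]
ft_force: [-0.0, 0.3, 0.2]
finger_gap: 0.0384
grip_force: 0.0
```

```bash
cat >> knob.py <<'E'
from kin import cols,rows,log
z_=np.array([0,0,-1.]);y_=-kin.DK[1][:,1];G=cols(np.cross(y_,z_),y_,z_)
def W(l): return kin.DK[0]+kin.DK[1]@(np.array(l)/1000)
E
python3 - <<'E'
from knob import *
log()
rows(W([-102,101.5,75]),G,1,45)
E
```

```text
18.75 [-0.727  0.279  1.626  0.002  1.236 -0.77 ] [ 0.4437 -0.2454  0.3257] [ 3.140e+00 -1.000e-03  1.613e+00] [-0.   0.3  0.2] 0.03842168695596368 0.0
dist 0.101 ang 0.2 min rows 1.6
-0.0002 -0.0006 0.1005 0.0017 -0.0006 0.0027 45
```

Request:
step_arm(
  rows="0 0 0.03 0 0 0 45; 0 -0.0005 0.06 0 0 0 45; 0 -0.0005 0.085 0 0 0 45; 0 -0.0005 0.1 0 0 0 45; 0 -0.0005 0.1 0 0 0 45; 0 -0.0005 0.1 0 0 0 20; 0 -0.0005 0.1 0 0 0 10; 0 -0.0005 0.1 0 0 0 10; 0 -0.0005 0.1 0 0 0 10",
  grip_force=25,
)

```text
clock: 19.88
tcp_pos: [0.4436, -0.2457, 0.2269]
tcp_rot: [3.139, 0.003, 1.613]
ft_force: [-0.8, -1.4, -1.1]
finger_gap: 0.0177
grip_force: 24.5
```

```bash
python3 - <<'E'
from knob import *
log();local()
view("knobgrip",[("scene",140,60,130,150),("top",420,100,130,150)],3)
E
```

```text
19.875 [-0.727  0.401  1.753  0.     0.984 -0.768] [ 0.4436 -0.2457  0.2269] [3.139e+00 3.000e-03 1.613e+00] [-0.8 -1.4 -1.1] 0.01769965889009725 24.519851803779602
dock-local TCP mm [-103.3  101.1   76.1] F dock [-0.2  0.9 -1.7]
```

View pics/knobgrip.png

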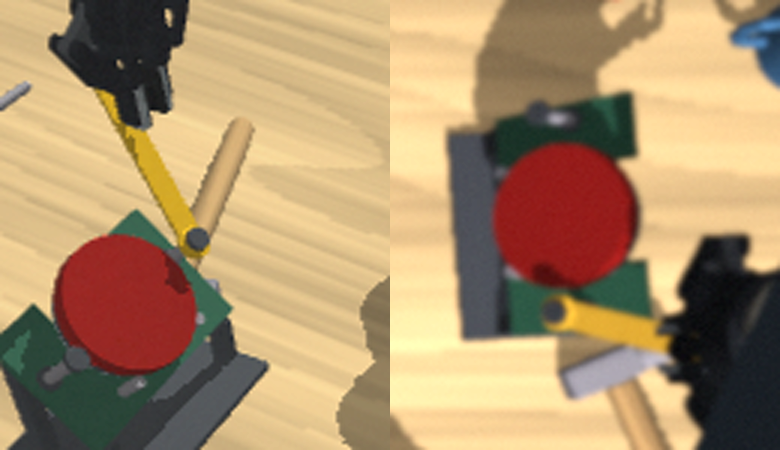

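```bash
cat >> knob.py <<'E'
def arc(qs,q0,hand):
    o=robot.get_obs();R=kin.E_(o['tcp_rot']).as_matrix()
    print('; '.join('%.4f %.4f %.4f 0 0 0 %g'%(*(R.T@kin.DK[1]@((kl(q)-kl(q0))/1000)),hand) for q in qs))
E
python3 - <<'E'
from knob import *
arc([1.82,1.75,1.65,1.55,1.45,1.35,1.25,1.2,1.2],1.855,10)
E
```

```text
-0.0007 0.0035 -0.0007 0 0 0 10; -0.0018 0.0107 -0.0018 0 0 0 10; -0.0028 0.0211 -0.0027 0 0 0 10; -0.0030 0.0316 -0.0029 0 0 0 10; -0.0025 0.0421 -0.0023 0 0 0 10; -0.0013 0.0524 -0.0010 0 0 0 10; 0.0007 0.0625 0.0010 0 0 0 10; 0.0020 0.0675 0.0023 0 0 0 10; 0.0020 0.0675 0.0023 0 0 0 10
```

Request:
step_arm(
  rows="-0.0007 0.0035 -0.0007 0 0 0 10; -0.0018 0.0107 -0.0018 0 0 0 10; -0.0028 0.021 -0.0027 0 0 0 10; -0.003 0.0316 -0.003 0 0 0 10; -0.0025 0.042 -0.0023 0 0 0 10; -0.0013 0.0524 -0.001 0 0 0 10; 0.0007 0.0625 0.001 0 0 0 10; 0.002 0.0675 0.0023 0 0 0 10; 0.002 0.0675 0.0023 0 0 0 10",
)

```text
clock: 21.1
tcp_pos: [0.5111, -0.2393, 0.2239]
tcp_rot: [3.139, -0.001, 1.613]
ft_force: [-2.2, 3.9, 3.0]
finger_gap: 0.0177
grip_force: 25.6
```

```bash
python3 - <<'E'
from knob import *
log();local();print(kl(1.2).round(1))
arc([1.1,1.0,.9,.8,.7,.6,.5,.45,.45],1.2,10)
E
```

```text
21.1 [-0.637  0.478  1.616  0.002  1.046 -0.68 ] [ 0.5111 -0.2393  0.2239] [ 3.139e+00 -1.000e-03  1.613e+00] [-2.2  3.9  3. ] 0.01768670782516262 25.56781232357025
dock-local TCP mm [-98.6  33.4  76.6] F dock [0.7 2.1 4.9]
[-97.9  34.   75. ]
0.0030 0.0096 0.0031 0 0 0 10; 0.0067 0.0187 0.0068 0 0 0 10; 0.0110 0.0272 0.0111 0 0 0 10; 0.0159 0.0351 0.0160 0 0 0 10; 0.0213 0.0423 0.0215 0 0 0 10; 0.0272 0.0486 0.0274 0 0 0 10; 0.0335 0.0541 0.0337 0 0 0 10; 0.0368 0.0565 0.0371 0 0 0 10; 0.0368 0.0565 0.0371 0 0 0 10
```

Gap and grip force are unchanged and the forces are low, so it's holding. I'll continue along the arc.

Request:
step_arm(
  rows="0.003 0.0096 0.003 0 0 0 10; 0.0067 0.0187 0.0068 0 0 0 10; 0.011 0.027 0.011 0 0 0 10; 0.016 0.035 0.016 0 0 0 10; 0.0213 0.042 0.0215 0 0 0 10; 0.027 0.0486 0.0274 0 0 0 10; 0.0335 0.054 0.0337 0 0 0 10; 0.0368 0.0565 0.037 0 0 0 10; 0.0368 0.0565 0.037 0 0 0 10",
)

```text
clock: 22.22
tcp_pos: [0.5655, -0.1998, 0.1866]
tcp_rot: [3.14, -0.001, 1.612]
ft_force: [-2.7, 4.9, 2.6]
finger_gap: 0.0177
grip_force: 26.6
```

```bash
python3 - <<'E'
from knob import *
log();local();print(kl(.45).round(1))
arc([.4,.35,.3,.25,.2,.15,.1,.05,.02,.02],.45,10)
view("arc",[("scene",140,60,130,150),("top",420,100,130,150)],3)
E
```

```text
22.225 [-0.527  0.571  1.559  0.002  1.011 -0.569] [ 0.5655 -0.1998  0.1866] [ 3.140e+00 -1.000e-03  1.612e+00] [-2.7  4.9  2.6] 0.017692532660119734 26.635690927505493
dock-local TCP mm [-45.9 -22.5  76.6] F dock [1.7 2.5 5.3]
[-45.7 -22.5  75. ]
0.0034 0.0022 0.0034 0 0 0 10; 0.0068 0.0041 0.0069 0 0 0 10; 0.0103 0.0058 0.0104 0 0 0 10; 0.0139 0.0072 0.0140 0 0 0 10; 0.0175 0.0083 0.0176 0 0 0 10; 0.0212 0.0093 0.0212 0 0 0 10; 0.0248 0.0099 0.0249 0 0 0 10; 0.0285 0.0103 0.0286 0 0 0 10; 0.0308 0.0104 0.0309 0 0 0 10; 0.0308 0.0104 0.0309 0 0 0 10
```

View pics/arc.png

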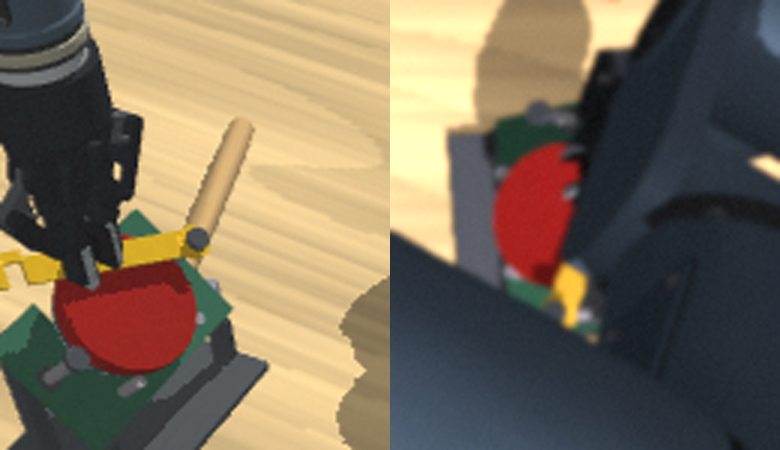

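The yellow keeper follows the fingers, with the strap across the tin at crop (130,255) and the slot end at (20,265). Next I'll close the last part.

Request:
step_arm(
  rows="0.0034 0.0022 0.0034 0 0 0 10; 0.007 0.004 0.007 0 0 0 10; 0.0103 0.0058 0.0104 0 0 0 10; 0.014 0.0072 0.014 0 0 0 10; 0.0175 0.0083 0.0176 0 0 0 10; 0.021 0.0093 0.021 0 0 0 10; 0.0248 0.01 0.025 0 0 0 10; 0.0285 0.0103 0.0286 0 0 0 10; 0.031 0.0104 0.031 0 0 0 10; 0.0325 0.0104 0.0325 0 0 0 10; 0.0325 0.0104 0.0325 0 0 0 10",
)

```text
clock: 23.7
tcp_pos: [0.5762, -0.1684, 0.1557]
tcp_rot: [3.136, 0.002, 1.613]
ft_force: [-1.0, 4.0, 7.0]
finger_gap: 0.0177
grip_force: 27.4
```

```bash
python3 - <<'E'
from knob import *
log();local()
E
```

```text
23.7 [-4.710e-01  6.120e-01  1.585e+00  1.000e-03  9.380e-01 -5.130e-01] [ 0.5762 -0.1684  0.1557] [3.136e+00 2.000e-03 1.613e+00] [-1.  4.  7.] 0.017655198747635867 27.425518333911896
dock-local TCP mm [ -2.1 -34.5  76.6] F dock [-2.1  0.9  7.8]
```

Request:
step_arm(
  rows="0.001 0 0.001 0 0 0 10; 0.002 0 0.002 0 0 0 10; 0.003 0 0.003 0 0 0 10; 0.003 0 0.003 0 0 0 10",
)

```text
clock: 24.2
tcp_pos: [0.5764, -0.1653, 0.1525]
tcp_rot: [3.135, 0.002, 1.612]
ft_force: [0.6, 4.6, 6.9]
finger_gap: 0.0179
grip_force: 27.2
```

```bash
python3 - <<'E'
from knob import *
log();local()
E
```

```text
24.2 [-0.466  0.615  1.59   0.002  0.93  -0.509] [ 0.5764 -0.1653  0.1525] [3.135e+00 2.000e-03 1.612e+00] [0.6 4.6 6.9] 0.01787197503275917 27.191860377788544
dock-local TCP mm [  2.3 -34.7  76.6] F dock [-1.6 -0.8  8.1]
```

Request:
step_arm(
  rows="0.0015 0 0.0015 0 0 0 10; 0.003 0 0.003 0 0 0 10; 0.003 0 0.003 0 0 0 10",
)

```text
clock: 24.58
tcp_pos: [0.5764, -0.1621, 0.1494]
tcp_rot: [3.135, 0.001, 1.611]
ft_force: [0.6, 4.7, 4.8]
finger_gap: 0.0178
grip_force: 26.7
```

```bash
python3 - <<'E'
from knob import *
log();local()
view("closed",[("scene",120,60,130,150),("scene",0,0,130,150)],3)
a=cv2.imread("pics/closed.png")[:,:390];cv2.imwrite("pics/closed2.png",cv2.resize(a[150:450,0:390],(780,600)))
E
```

```text
24.575 [-0.462  0.619  1.594  0.003  0.922 -0.504] [ 0.5764 -0.1621  0.1494] [3.135e+00 1.000e-03 1.611e+00] [0.6 4.7 4.8] 0.017834489379117833 26.66233777999878
dock-local TCP mm [  6.7 -34.9  76.6] F dock [-0.1 -0.7  6.7]
```

View pics/closed2.png

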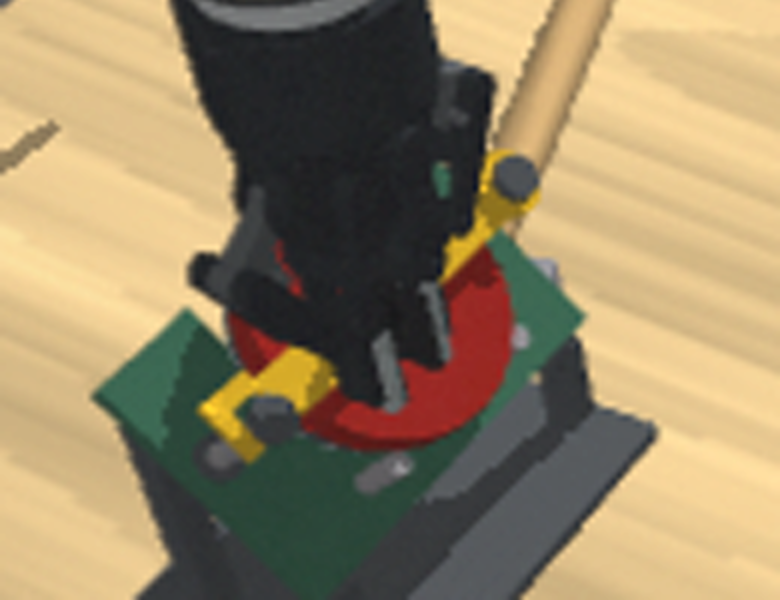

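The slot end is at the second bolt, crop (240,425), but the fingers may have slipped on the ball. I'll let go, back off and measure the knob.

Request:
step_arm(
  rows="0 0 0 0 0 0 20; 0 0 0 0 0 0 32; 0 0 0 0 0 0 32; 0 0 -0.02 0 0 0 32; 0 0 -0.06 0 0 0 32; 0 0 -0.1 0 0 0 32; -0.05 0 -0.13 0 0 0 32; -0.1 0 -0.15 0 0 0 0; -0.15 0 -0.15 0 0 0 0; -0.15 0 -0.15 0 0 0 0",
)

```text
clock: 25.92
tcp_pos: [0.5802, -0.3168, 0.2984]
tcp_rot: [3.138, 0.004, 1.607]
ft_force: [-0.5, -0.3, 0.2]
finger_gap: -0.0002
grip_force: 0.0
```

```bash
python3 - <<'E'
from knob import *
log();local();knob()
for q in (0,.05,.1,.2): print(q,proj("scene",W(kl(q))).round(1),proj("top",W(kl(q))).round(1))
view("after",[("scene",120,80,130,130),("top",430,110,130,130)],3,[kl(0),(0,-72,52),(0,72,52)])
E
python3 seat.py|grep -A0 -E 'dx|both'
```

```text
25.925 [-6.680e-01  5.310e-01  1.283e+00 -1.000e-03  1.323e+00 -7.040e-01] [ 0.5802 -0.3168  0.2984] [3.138 0.004 1.607] [-0.5 -0.3  0.2] -0.00017953085142099223 0.0
dock-local TCP mm [-208.   -32.5   72.6] F dock [-0.3  0.5 -0. ]
scene 30.5 (array([216.5, 174.5]), 5.7)
scene 47.5 (array([182., 164.]), 4.5)
top 18.0 (array([458.5, 207.5]), 3.5)
top 193.5 (array([461.9, 149. ]), 10.3)
top 119.0 (array([489.5, 144.5]), 9.9)
0 [182.4 164.5] [464.3 154.4]
0.05 [180.6 162.6] [466.6 154.1]
0.1 [178.9 160.6] [468.9 153.9]
0.2 [175.8 156.4] [473.5 153.8]
 dx dy grow [-26.16   1.95  -7.34]
--
 dx dy grow [-21.53   0.92  -5.67]
both [-24.04   1.45  -7.34  -5.67]
```

View pics/after.png

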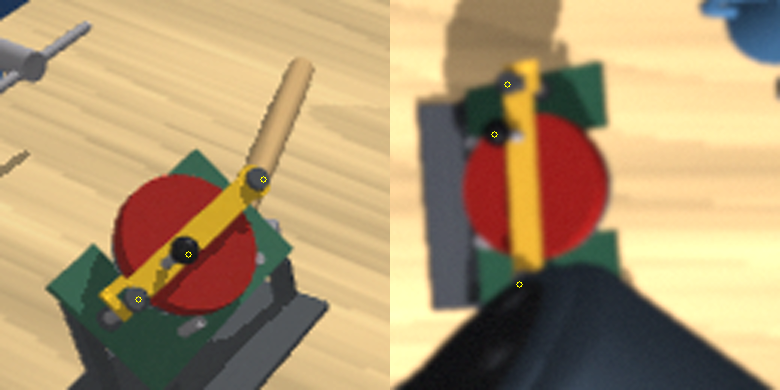

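The keeper lies across the tin, with the knob at scene (182,164) against a predicted (182.4,164.5) for q=0. The slot is around the second bolt. As a check I'll push gently against the stop with shut fingers.

```bash
python3 - <<'E'
from knob import *
k=W(kl(0));print(k)
rows(k+[0,-.045,.009],G,3,0)
E
```

```text
[ 0.57475285 -0.16808976  0.15303301]
dist 0.168 ang 0.2 min rows 2.7
0.0326 -0.0005 0.0455 0.0004 0.0001 0.001 0; 0.0651 -0.0011 0.091 0.0008 0.0001 0.002 0; 0.0977 -0.0016 0.1364 0.0012 0.0002 0.003 0
```

Request:
step_arm(
  rows="0.038 0 0.03 0 0 0 0; 0.076 -0.001 0.06 0 0 0 0; 0.1147 -0.0016 0.09 0 0 0 0; 0.1147 -0.0016 0.12 0 0 0 0; 0.1147 -0.0016 0.133 0 0 0 0; 0.1147 -0.0016 0.136 0 0 0 0; 0.1147 -0.0016 0.136 0 0 0 0; 0.1185 -0.0016 0.136 0 0 0 0; 0.122 -0.0016 0.136 0 0 0 0; 0.122 -0.0016 0.136 0 0 0 0",
)

```text
clock: 27.48
tcp_pos: [0.5744, -0.1906, 0.1634]
tcp_rot: [3.138, 0.002, 1.613]
ft_force: [0.2, -1.1, 1.2]
finger_gap: -0.0001
grip_force: 0.9
```

```bash
python3 - <<'E'
from knob import *
log();local()
E
```

```text
27.475 [-0.505  0.608  1.565 -0.     0.965 -0.546] [ 0.5744 -0.1906  0.1634] [3.138e+00 2.000e-03 1.613e+00] [ 0.2 -1.1  1.2] -0.00010498113752236428 0.8729930408298969
dock-local TCP mm [-23.2 -31.7  66.4] F dock [-1.7 -0.1  0.1]
```

Request:
step_arm(
  rows="0.0015 0 0 0 0 0 0; 0.003 0 0 0 0 0 0; 0.003 0 0 0 0 0 0",
)

```text
clock: 27.85
tcp_pos: [0.5745, -0.19, 0.1634]
tcp_rot: [3.138, 0.006, 1.613]
ft_force: [-1.4, -7.6, 2.2]
finger_gap: -0.0001
grip_force: 3.1
```

```bash
python3 - <<'E'
from knob import *
log();local()
E
```

```text
27.85 [-0.502  0.607  1.567 -0.004  0.962 -0.542] [ 0.5745 -0.19    0.1634] [3.138 0.006 1.613] [-1.4 -7.6  2.2] -9.324424897292698e-05 3.124619945883751
dock-local TCP mm [-22.8 -31.8  66.9] F dock [-6.9  1.7 -3.8]
```

It stops hard: 7.6 N with almost no movement, well above the 1 N friction, so the keeper is fully closed. Retreating clear.

Request:
step_arm(
  rows="-0.004 0 0 0 0 0 0; -0.007 0 -0.005 0 0 0 0; -0.007 0 -0.04 0 0 0 0; -0.03 0 -0.1 0 0 0 0; -0.08 0 -0.15 0 0 0 0; -0.13 0 -0.18 0 0 0 0; -0.18 0 -0.18 0 0 0 0; -0.18 0 -0.18 0 0 0 0; -0.18 0 -0.18 0 0 0 0",
)

```text
clock: 28.98
tcp_pos: [0.5805, -0.3659, 0.3418]
tcp_rot: [3.141, -0.002, 1.612]
ft_force: [-0.0, 0.7, -0.3]
finger_gap: 0.0002
grip_force: 0.0
```

```bash
python3 - <<'E'
from knob import *
log();knob()
for n in("scene",):
    a=robot.get_image(n)[:,:,::-1];cv2.imwrite("pics/final.png",np.clip(a*1.3,0,255).astype(np.uint8))
E
```

```text
28.975 [-0.726  0.539  1.149  0.002  1.454 -0.767] [ 0.5805 -0.3659  0.3418] [ 3.141e+00 -2.000e-03  1.612e+00] [-0.   0.7 -0.3] 0.0002109355320416055 0.0
scene 20.0 (array([216.5, 174.5]), 5.7)
scene 46.5 (array([183., 165.]), 4.5)
top 20.0 (array([458.5, 206.5]), 4.5)
top 174.5 (array([461.2, 149.8]), 9.6)
top 123.5 (array([488.5, 144.5]), 9.9)
```

View pics/final.png

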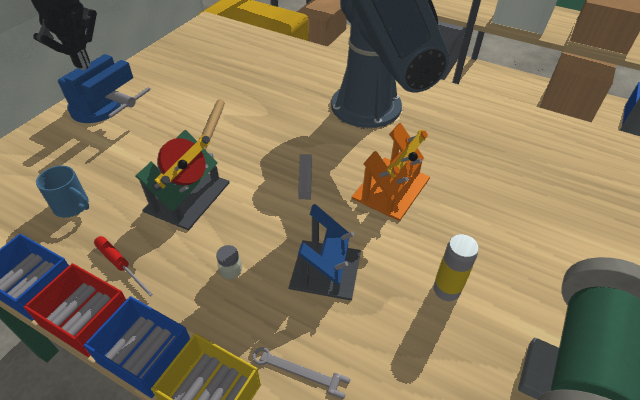

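The final view shows the tin lid up under the closed keeper, with the knob at scene (183,165). The jar at (228,262) and the spray can at (457,265) are both standing, and the arm is clear.

```bash
python3 -c "
from rig import robot
print(robot.sign_off())"
```

```text
the job is handed in; nothing more can be done
None
```

The job is handed in at about 29 s of the 67 s allowed: the tin sits lid up against the green rack's two stop pins, and the keeper is pushed to its stop with its slot on the second bolt; the jar and spray can are still standing.

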